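# Load the bottle caddy and hang it over the bench rail

## Robot

A 6-joint arm with a two-finger parallel gripper is mounted at the origin on the work surface. World frame = base frame: x ahead of the robot, y to its left, z up, the work surface at z = 0. Lengths are in mm, angles in rad, forces in N, time in s.
With the tool pointing down it reaches from about 275 to 1000 mm from the base axis. Payload 8.4 kg.
Tool frame: the origin (TCP) lies at the very end of the fingers, on their centre line; the grasp point (between the pads) lies 19 mm behind it; z points along the fingers, y is the line along which they close (so a half turn about z gives the same grasp; the last joint's range is limited). The gripper opens to 85 mm and grips with 20 to 120 N. Pads are 22 mm wide; open, the fingers measure 114 mm over their backs; the gripper's body (76 mm by 85 mm) begins 54 mm behind the grasp point. The pads swing forward as they close: fully open they stand 13 mm farther back than shut.
Start: joints at [-1.319, 0.353, 1.633, -0, 1.155, -0.002], TCP at [156.926, -604.981, 231.281] pointing down, gripper open.
Joint ranges: [-2.63, 2.63], [-0.92, 2.1], [0.06, 2.66], [-1.3, 4.44], [0, 2.69], [-3.02, 3.02]. Speed limits (rad/s): [2.22, 2.22, 2.79, 3.14, 3.14, 3.14].

## Interface

Orientations are given as [roll, pitch, yaw] about the fixed x, y, z axes, in that order (R = Rz(yaw) Ry(pitch) Rx(roll)).
In Python, from rig import telemetry, imaging, r gives the robot as it stands. The module is installed in compiled form; this text tells all that it offers.
- The arm moves only by the tool step_arm, never from a script. Its argument "moves" is a list of rows, each a list of 3 entries, a list of its own where there are three numbers: the turn, a rotation vector about the tool's x, y, z scaled (see below), then the shift along the tool's x, y, z scaled (see below), then the opening, from -1 (shut) to 1 (fully open). A call has 1 to 8 rows; each row is the pose to reach, as a shift and turn from the pose commanded when the call began, along the tool's axes at that moment; what a row does not reach only later rows make up. The controller multiplies each number of a shift by 200 mm and each number of a turn by 45 degrees. A row lasts 1/10 s, in which the tool goes at most 50 mm and 8.59 degrees, less where a joint would pass 70% of its speed; a pose out of reach is approached as far as the arm can. A call with a number of a shift or a turn outside -1 to 1 is refused whole. A call with a gripper value outside its range is refused whole. The fingers move at their own pace and stop on an object; "squeeze" is the grip in N (left out, the last holds). Time passes only in rows, so rows that repeat a pose let the fingers close. It gives the time, the measured TCP pose, the force, the opening and the grip force at its end, in the units of the state.
- telemetry.sense(): the state, without advancing time (a new reading comes with each control period).
- imaging.grab_frame(name): name is "side" or "top"; returns the picture (400x640x3 uint8, red, green, blue); there is no depth.
- imaging.calibration(name): a dict with "fx", "fy", "cx", "cy" (pixels), "cam_to_world" (4x4, takes a point from camera to world coordinates). Camera axes: x right, y up, looking along -z (the intrinsics and any distortion apply to the point x, -y, -z); pixel columns grow to the right and rows downward; lengths in mm; the calibration is good to about 2 mm. A picture is of the moment at which its call begins. calibration takes no time and is no camera call.
- r.sign_off(): hands the job in; it is judged then, once.
Trained networks look in the newest picture that a camera, given by its name, has taken for a name from the list of things; names that differ only in an ending like _2 or _b are one class to them, and where a whole thing is asked for, a point or a joint stands for the part that bears it (a point fixed in the world has none). Each returns a list of dicts, best first, with "conf" (0 to 1); they miss things now and then, are a little off and sometimes report something else, mostly with a low value. They report only what shows in the picture. A call takes as long as a camera call. They do not tell look-alikes from the thing itself.
- imaging.recognise(camera, name): "extent" ([left, top, width, height] in pixels, round what is visible of it).
- imaging.mark_of(camera, name): "xy" ([column, row] in pixels: a listed point, or the origin of a listed thing).
The state is a dict: "clock": time; "qpos": joint angles; "qvel": joint speeds; "joint_efforts": joint torques, N m; "eef_pos": TCP position; "tcp_rot": TCP orientation; "contact_force": force on the tool from outside, world axes, zero at the start; "wrist_torque": the same for the moment, N m; "opening": opening from 0.0 (shut) to 1.0 (fully open); "grasp_force": force on a finger pad.
Only numpy, scipy, OpenCV 4.12 (cv2) and the standard library are available. Lean on these libraries where they do the work, as an engineer would, in place of code of your own. Each camera call takes 0.05 s, during which the arm holds its last target. There are 200 camera calls.

## Task

While the bottle caddy still stands on the bench, put the loose amber bottle standing beside it into the caddy's empty middle bay. Then carry the loaded caddy level to the rail stand and gently hang it by both hooks over the upper rail, back plate against the stay bar, so that it hangs upright and still with all three bottles standing in it. Leave the mortar, the ointment jar and the beaker where they are.

Things in the scene. Friction and masses are not known exactly. Their poses are not given: they have to be found in the camera images.
- caddy: Loose steel bottle caddy, 174 mm wide (y), 60 deep, 0.34 kg empty. Origin: underside, mid-width, at the REAR face of its flat back plate; +x backwards (hook side, away from the robot, yaw within 0.35 rad at the start), z up. Stands on the bench. Bays 54 mm square inside, centres x -30, y -57, 0, 57 mm; floor at z 4, walls 3 mm thick, tops z 38. Back plate x -3 to 0, 98 high.
- caddy_grip (a point): Middle of the caddy's black hand grip (caddy x 6, y 0, z 142 mm): a bar 80 mm long in y, 14 thick in x, 26 tall, on 8 mm rods at y -34 and 34. Axes as the caddy's. It rises above and 36 mm behind the row of bottle axes (bottle tops at caddy z 116). Loaded, the centre of mass lies 30 mm in front of it: pinch the 14 mm firmly, 60 N or more; it may sag nose-down by about 0.05 rad.
- hook_seat (a point): Caddy point (x 14.7, y 0, z 87 mm; caddy axes) where the upper rail's axis lies once hung home. Two hooks, 24 mm wide, at y -62 and 62: underside level at z 95 from the plate (x 0) to x 20, then a leg sloping down and out, inner face from x 20, z 95 to x 30, z 71 (tip z 70). So the mouth is 30 mm wide, narrowing upwards.
- middle_bay (a point): Centre of the floor of the caddy's middle bay, empty at the start (caddy x -30, y 0, z 4 mm); axes as the caddy's.
- rail_stand: Fixed bench rail stand: base plate 100 mm (x) by 420 (y) by 12, posts 18 mm diameter, 175 high at y -180 and 180, joined by two level 16 mm steel tubes along y: upper rail (axis x 0, z 147 mm) and stay bar (axis x -5, z 78). Origin: centre of the underside, on the bench; -x is the front, facing the robot (yaw within 0.2 rad).
- rail_mid (a point): Middle of the upper rail, on its axis, 147 mm above the bench; axes as rail_stand's, y along the rail, which is free 170 mm to either side. The caddy hangs on the front (-x) side, +x axes alike, hooks over this rail, its underside then 60 mm above the bench, its back plate leaning on the stay bar (tilt about 0.02 rad).
- stay_mid (a point): Middle of the stay bar, on its axis, 78 mm above the bench, 5 mm in front of the rail's axis. Lowered straight down, the caddy's back plate clears it if hook_seat is 2 mm or more in front of the rail's axis, and the hook tips clear the rail up to 6 mm in front; over the last 8 mm the sloping hook legs draw the caddy back home.
- loose_bottle: The one amber bottle standing on the bench, to be put in the middle bay: body 44 mm diameter up to 66 mm, black cap of 28 mm diameter from 86 to 112 mm height (overall height 112 mm), about 0.12 kg. Origin: centre of its underside, z up.
- end_bottle_a: Same bottle, standing from the start in the caddy's bay at caddy y -57 mm. Origin: centre of its underside.
- end_bottle_b: Same bottle, standing from the start in the caddy's bay at caddy y 57 mm. Origin: centre of its underside.
- mortar: White porcelain mortar, an open bowl of 100 mm diameter, 58 mm high; bystander. Origin: centre of its underside. The loose bottle, the mortar and the jar stand in a row on the bench beside the caddy, in any order.
- ointment_jar: White squat jar with grey lid, 72 mm diameter, 62 mm high, on the bench; bystander. Origin: centre of its underside.
- beaker: White plastic beaker, 68 mm diameter, 85 mm high, on the bench behind the caddy; bystander. Origin: centre of its underside.
Mind the look-alikes: they are no part of the job. Leave any red look-alike of the loose_bottle alone. Several things have the shape of the caddy; the one meant has the colours described above.

How it is judged (in metres and radians):
On the way:
1. the loose bottle stands, let go, in the middle bay of the caddy, and the caddy still stands on the bench (x of loose_bottle in the frame of caddy between -0.042 and -0.018 m and y of loose_bottle in the frame of caddy between -0.012 and 0.012 m and z of loose_bottle in the frame of caddy between -0.002 and 0.012 m and angle between loose_bottle's own z axis and vertical below 0.2 rad and contact force between the fingers and loose_bottle below 0.1 N and height (world z) of caddy below 0.01 m), for 0.2 s.
At the end, for the whole second after the job is handed in: Caddy hangs still on the rail's front side by both hooks: seat within 6 mm of the rail axis, middle within 90 mm of the rail's, level and parallel within 0.08 rad; three bottles upright in their bays (12 mm, 0.2 rad); mortar, jar, beaker within 30 mm of their start (x of hook_seat in the frame of rail_mid between -0.006 and 0.006 m and z of hook_seat in the frame of rail_mid between -0.005 and 0.004 m and y of caddy in the frame of rail_stand between -0.09 and 0.09 m and x of caddy in the frame of rail_mid below -0.005 m and angle between caddy's own z axis and vertical below 0.08 rad and angle between the y axis of caddy and the y axis of rail_stand, either way round below 0.08 rad and contact force between caddy and rail_stand above 2 N and linear speed of caddy below 0.02 m/s and angular speed of caddy below 0.15 rad/s and x of loose_bottle in the frame of caddy between -0.042 and -0.018 m and y of loose_bottle in the frame of caddy between -0.012 and 0.012 m and z of loose_bottle in the frame of caddy between -0.002 and 0.012 m and angle between each of loose_bottle, end_bottle_a, end_bottle_b's own z axis and vertical below 0.2 rad and x of end_bottle_a in the frame of caddy between -0.042 and -0.018 m and y of end_bottle_a in the frame of caddy between -0.069 and -0.045 m and z of end_bottle_a in the frame of caddy between -0.002 and 0.012 m and x of end_bottle_b in the frame of caddy between -0.042 and -0.018 m and y of end_bottle_b in the frame of caddy between 0.045 and 0.069 m and z of end_bottle_b in the frame of caddy between -0.002 and 0.012 m and distance of each of mortar, ointment_jar, beaker from where it was at the start of the episode below 0.03 m); the robot touches nothing.
It fails at once if the caddy is tipped more than 0.35 rad (20 degrees): it must be carried level (angle between caddy's own z axis and vertical above 0.35 rad).
It fails at once if a bottle tips more than 0.5 rad (angle between any of loose_bottle, end_bottle_a, end_bottle_b's own z axis and vertical above 0.5 rad).
It fails at once if the caddy is dropped or driven onto the rail: faster than 0.4 m/s while its hooks are within 30 mm of home (x of hook_seat in the frame of rail_mid between -0.03 and 0.03 m and z of hook_seat in the frame of rail_mid between -0.03 and 0.03 m and linear speed of caddy above 0.4 m/s).
It fails at once if the caddy is rammed against the rail stand (over 150 N) (contact force between caddy and rail_stand above 150 N).
It fails at once if the mortar, the jar or the beaker is shifted more than 30 mm (distance of any of mortar, ointment_jar, beaker from where it was at the start of the episode above 0.03 m).
It also fails if it takes over 67 s, if anything falls off the work surface, if the arm or the gripper's body presses on something with over 40 N, if the wrist force passes 120 N, or if a joint passes its speed limit or range.

## Working session

There is one attempt and no reset: what is moved stays moved. The work goes in short steps, Python scripts to look and compute and a tool call to move; the robot and the scene stay as the last step left them, time stands still between calls to the robot, and variables do not carry over. Pictures are saved under pics/ and viewed, at most 10 in all, crops included, and the job is handed in when it is done.

Besides the shell and the picture viewer there is one more tool, called after "Call:" by a JSON object that holds its "op" and its "data", one argument or row to a line. step_arm: Moves the arm, as the interface text tells. Its arguments: {"type":"object","properties":{"moves":{"type":"array"},"squeeze":{"type":"number"}},"required":["moves"]}

```bash
mkdir -p pics; cat > h.py <<'E'
import numpy as np, cv2
from rig import telemetry, imaging, r
def ray(cam,px):
    c=imaging.calibration(cam); T=np.array(c["cam_to_world"])
    d=np.array([(px[0]-c["cx"])/c["fx"],-(px[1]-c["cy"])/c["fy"],-1.])
    return T[:3,3],T[:3,:3]@d
def onz(cam,px,z):
    o,d=ray(cam,px); return o+d*(z-o[2])/d[2]
def tri(p1,p2,c1="side",c2="top"):
    o1,d1=ray(c1,p1);o2,d2=ray(c2,p2)
    s=np.linalg.lstsq(np.stack([d1,-d2],1),o2-o1,rcond=None)[0]
    a,b=o1+s[0]*d1,o2+s[1]*d2
    return (a+b)/2,np.linalg.norm(a-b)
def proj(cam,p):
    c=imaging.calibration(cam); T=np.linalg.inv(np.array(c["cam_to_world"]))
    q=T[:3,:3]@np.array(p,float)+T[:3,3]
    return np.array([c["cx"]-c["fx"]*q[0]/q[2],c["cy"]+c["fy"]*q[1]/q[2]])
E
python3 - <<'E'
from h import *
for c in("side","top"):
    im=imaging.grab_frame(c); cv2.imwrite(f"pics/{c}0.png",im[:,:,::-1]); k=imaging.calibration(c); print(c,{a:(np.round(v,3).tolist()) for a,v in k.items()})
    for n in("caddy","caddy_grip","hook_seat","middle_bay","rail_stand","rail_mid","stay_mid","loose_bottle","mortar","ointment_jar","beaker"):
        print(c,n,[(np.round(x["xy"],1).tolist(),round(x["conf"],2)) for x in imaging.mark_of(c,n)][:5])
print(telemetry.sense())
E
```

```text
side {'fx': 364.722, 'fy': 364.722, 'cx': 319.53, 'cy': 205.634, 'cam_to_world': [[-0.969, 0.156, -0.193, 364.775], [-0.248, -0.537, 0.806, 621.705], [0.022, 0.829, 0.559, 639.017], [0.0, 0.0, 0.0, 1.0]]}
side caddy [([379.2, 184.3], 0.95), ([345.1, 219.9], 0.6)]
side caddy_grip [([379.2, 149.0], 0.94), ([344.2, 178.4], 0.8)]
side hook_seat [([338.2, 193.8], 0.68), ([375.2, 163.3], 0.63)]
side middle_bay [([352.6, 224.4], 0.7), ([379.1, 188.6], 0.57)]
side rail_stand [([233.9, 337.8], 0.74)]
side rail_mid [([227.3, 285.0], 0.78)]
side stay_mid [([231.3, 316.0], 0.89)]
side loose_bottle [([312.6, 269.7], 0.86), ([385.2, 286.3], 0.62), ([346.8, 279.9], 0.57)]
side mortar [([335.1, 325.7], 0.94)]
side ointment_jar [([314.5, 384.3], 0.62)]
side beaker [([297.0, 188.9], 0.72)]
top {'fx': 381.321, 'fy': 381.321, 'cx': 311.349, 'cy': 199.675, 'cam_to_world': [[-0.03, 0.994, -0.108, 412.733], [-0.999, -0.029, 0.016, -100.853], [0.013, 0.109, 0.994, 991.327], [0.0, 0.0, 0.0, 1.0]]}
top caddy [([444.6, 229.5], 0.68), ([356.8, 204.7], 0.55)]
top caddy_grip [([468.5, 224.4], 0.75), ([363.0, 194.
[... 543 characters left out ...]
3], 0.8)]
{'clock': 1.2, 'qpos': array([-1.31939846e+00,  3.52971215e-01,  1.63342269e+00, -1.53814016e-05,
        1.15516319e+00, -2.42882858e-03]), 'qvel': array([ 0.00057816,  0.00054515,  0.00152961,  0.00067074, -0.00010563,
        0.00168392]), 'joint_efforts': array([ 4.77477995e-03, -6.05177951e+01, -3.42435694e+01,  4.50006482e-04,
        1.17812211e-03,  2.52608993e-05]), 'eef_pos': array([ 156.92235472, -604.98294763,  231.28923419]), 'tcp_rot': array([3.14155712e+00, 1.41583988e-05, 2.53832902e-01]), 'contact_force': array([-0.23685015,  0.05336663, -0.93826216]), 'wrist_torque': array([-0.00223254,  0.04803099,  0.09054597]), 'grasp_force': 0.0, 'opening': 1.0013120000764018}
```

View pics/side0.png

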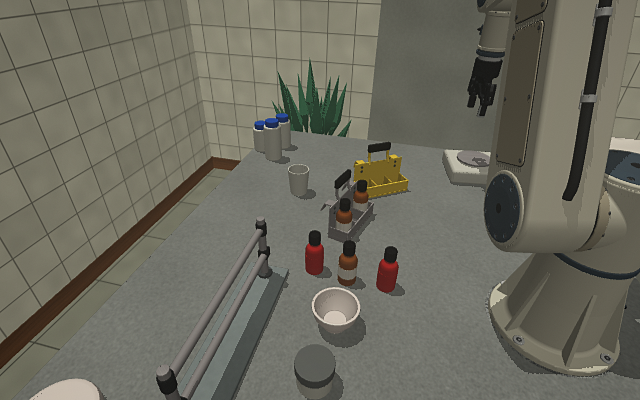

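View pics/top0.png

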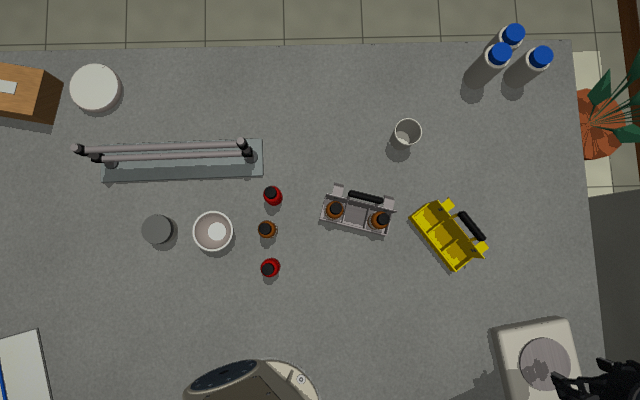

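Side view: amber bottle at (347,263), red look-alikes at (314,253) and (388,270); steel caddy at (352,205), yellow look-alike at (380,175). Top view: amber (267,229), reds (272,196) and (270,268); steel caddy (358,212), yellow (450,235). I choose the amber bottle and the steel caddy with the black grip, and check both in a crop.

```bash
python3 - <<'E'
from h import *
t=cv2.imread("pics/top0.png")[175:255,255:400]; s=cv2.imread("pics/side0.png")[160:295,300:410]
a=cv2.resize(t,None,fx=5,fy=5,interpolation=cv2.INTER_CUBIC)[:, :]
cv2.imwrite("pics/topc.png",a)
cv2.imwrite("pics/sidec.png",cv2.resize(s,None,fx=4.4,fy=4.4,interpolation=cv2.INTER_CUBIC))
P=lambda n,a,b:print(n,*[np.round(v,1) for v in tri(a,b)])
P("caddy",(345.1,219.9),(356.8,204.7));P("grip",(344.2,178.4),(362.7,195.7));P("seat",(338.2,193.8),(361.8,196.1));P("bay",(352.6,224.4),(353.8,216.9))
P("bot",(346.8,279.9),(267,229.9));P("stand",(233.9,337.8),(184.7,159.5));P("rail",(227.3,285),(163.4,146.8));P("stay",(231.3,316),(172.4,159.1))
P("mortar",(335.1,325.7),(218.8,235.7));P("jar",(314.5,384.3),(162,227.4));P("beaker",(297,188.9),(401.4,135.3))
P("red1",(312.6,269.7),(271.4,198.2));P("red2",(385.2,286.3),(272.5,266.1))
for c in("side","top"):
  for n in("end_bottle_a","caddy"): print(c,n,[(np.round(x["extent"],1).tolist(),round(x["conf"],2)) for x in imaging.recognise(c,n)],[(np.round(x["xy"],1).tolist(),round(x["conf"],2)) for x in imaging.mark_of(c,n)])
E
```

```text
caddy [ 497.6 -234.5   10. ] 11.2
grip [ 506.1 -229.4  150.6] 7.7
seat [ 516.3 -235.2   95.1] 1.7
bay [ 470.  -225.8    4.8] 4.4
bot [443.7  -0.7   7.4] 3.0
stand [6.353e+02 2.127e+02 3.000e-01] 3.1
rail [630.9 212.  152.3] 3.7
stay [624.  219.3  77.3] 5.4
mortar [438.5 126.   -4.1] 8.2
jar [455.  267.8   5.9] 9.7
beaker [ 681.1 -360.4   10.5] 5.7
red1 [528.6 -13.1   6.3] 3.1
red2 [ 3.519e+02 -1.220e+01 -3.000e-01] 1.3
side end_bottle_a [([334.4, 197.3, 18.4, 34.2], 0.69), ([352.9, 181.1, 13.4, 30.9], 0.54)] [([358.1, 214.6], 0.79), ([339.1, 235.7], 0.79)]
side caddy [([323.6, 167.5, 51.7, 73.6], 0.82), ([354.9, 142.3, 51.7, 53.4], 0.69), ([290.5, 164.6, 17.8, 33.2], 0.15)] [([379.2, 184.3], 0.95), ([345.1, 219.9], 0.6)]
top end_bottle_a [([325.1, 200.0, 20.6, 22.2], 0.83), ([366.3, 211.4, 23.4, 18.2], 0.8)] [([375.4, 221.7], 0.8), ([330.6, 209.6], 0.66), ([218.5, 234.0], 0.16)]
top caddy [([408.0, 199.7, 78.0, 69.9], 0.92), ([319.7, 181.9, 77.8, 51.2], 0.74)] [([444.6, 229.5], 0.68), ([356.8, 204.7], 0.55)]
```

View pics/topc.png

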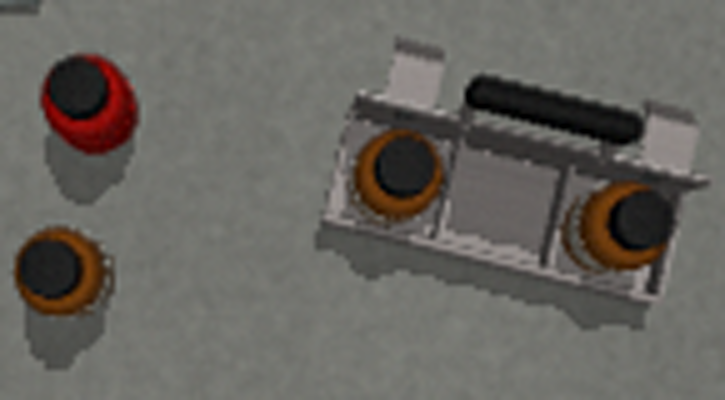

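View pics/sidec.png

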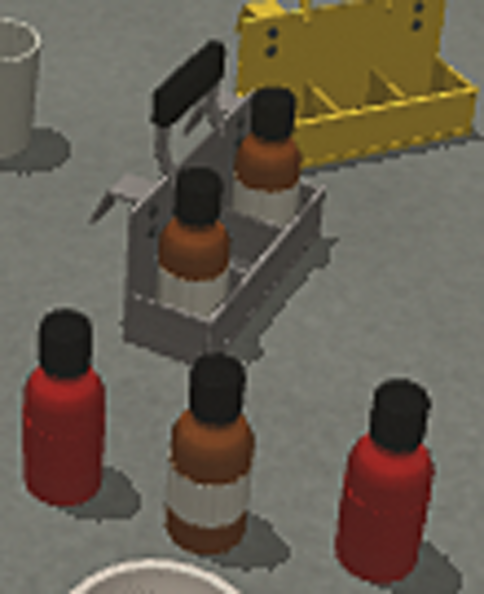

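The crops confirm it: the amber bottle (top ~(265,229)) and the steel caddy with an empty middle bay and black grip. Next I need precise fits of the caddy and the stand.

```bash
python3 - <<'E'
from h import *
from scipy.optimize import least_squares
T=lambda u,v:("top",(255+(u+.5)/5-.5,175+(v+.5)/5-.5)); S=lambda u,v:("side",(300+(u+.5)/4.4-.5,160+(v+.5)/4.4-.5))
F=[((6,0,155),T(555,108)),((-60,87,38),T(328,222)),((-60,-87,38),T(658,298)),((0,87,98),T(357,97)),((0,-87,98),T(706,182)),
((-60,87,38),S(210,322)),((-60,87,0),S(207,362)),((-60,-87,38),S(323,188)),((6,40,142),S(157,107)),((6,-40,142),S(218,60))]
def pred(p,q):
    c,s=np.cos(p[2]),np.sin(p[2]); return np.array([p[0]+c*q[0]-s*q[1],p[1]+s*q[0]+c*q[1],q[2]])
f=lambda p:np.concatenate([proj(c,pred(p,q))-m for q,(c,m) in F])
o=least_squares(f,[500,-230,-.2],loss="soft_l1"); print(o.x); print(np.round(f(o.x).reshape(-1,2),1).tolist())
for q in((-30,0,4),(6,0,142)): print(q,pred(o.x,q))
for n,q in(("endb",T(405,163)),("enda",T(641,217))): print(n,onz(*q,116),"bay",pred(o.x,(-30,57 if n=="endb" else -57,116)))
print("loose",onz(*T(50,268),112),onz(*S(217,365),112),tri(S(217,365)[1],T(50,268)[1]), "base side",onz(*S(205,535),0))
t=cv2.imread("pics/top0.png")[130:190,70:270]; s=cv2.imread("pics/side0.png")[210:400,150:295]
im=np.zeros((600,800,3),np.uint8); im[:240]=cv2.resize(t,(800,240),interpolation=cv2.INTER_CUBIC); im[240:,:275]=cv2.resize(s,(275,360),interpolation=cv2.INTER_CUBIC)
cv2.imwrite("pics/stand.png",im)
E
```

```text
[ 5.02503264e+02 -2.34701876e+02 -2.66920048e-01]
[[0.7, -0.1], [-0.8, -0.0], [0.9, 1.1], [0.1, -1.2], [2.1, -0.9], [0.3, 1.4], [0.0, 3.4], [0.1, 0.9], [0.3, 2.0], [-0.4, 0.3]]
(-30, 0, 4) [ 473.5656289 -226.7890213    4.       ]
(6, 0, 142) [ 508.29079127 -236.28444641  142.        ]
endb [ 489.10827411 -170.4995643   116.        ] bay [ 488.60005199 -171.8075142   116.        ]
enda [ 460.9670907 -278.3163888  116.       ] bay [ 458.53120581 -281.77052839  116.        ]
loose [445.84813273  -5.80529037 112.        ] [446.47055342 -12.88591004 112.        ] (array([445.63957727,  -6.38899592, 117.39543049]), np.float64(0.010772188051002404)) base side [443.71287934  -3.40483762   0.        ]
```

View pics/stand.png

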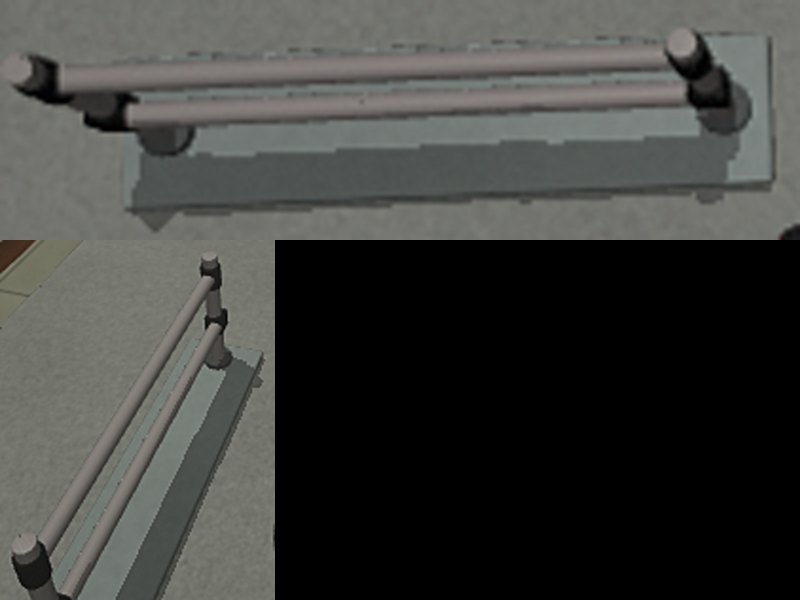

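```bash
python3 - <<'E'
from h import *
from scipy.optimize import least_squares
T=lambda u,v:("top",(255+(u+.5)/5-.5,175+(v+.5)/5-.5)); S=lambda u,v:("side",(300+(u+.5)/4.4-.5,160+(v+.5)/4.4-.5))
A=lambda u,v:("top",(70+(u+.5)/4-.5,130+(v+.5)/4-.5)); B=lambda u,v:("side",(150+(u+.5)*145/275-.5,210+(v-240+.5)*190/360-.5))
C=[((6,0,155),T(555,108)),((-60,87,38),T(328,222)),((-60,-87,38),T(658,298)),((0,87,98),T(357,97)),((0,-87,98),T(706,182)),((-30,57,116),T(405,163)),((-30,-57,116),T(641,217)),
((-60,87,38),S(210,322)),((-60,87,0),S(207,362)),((-60,-87,38),S(323,188)),((6,40,142),S(157,107)),((6,-40,142),S(218,60))]
D=[((0,-180,175),A(685,46)),((0,180,175),A(18,73)),((-50,-210,12),A(770,182)),((50,-210,12),A(769,37)),((-50,210,12),A(127,206)),
((0,-180,175),B(209,258)),((0,180,175),B(26,542)),((-50,-210,12),B(263,353))]
E_=[((0,0,112),T(50,268)),((0,0,112),S(217,365))]
def pred(p,q):
    c,s=np.cos(p[2]),np.sin(p[2]); return np.array([p[0]+c*q[0]-s*q[1],p[1]+s*q[0]+c*q[1],q[2]])
def f(p):
    off={"side":p[8:10],"top":p[10:12]}; r_=[]
    for F,k in((C,p[:3]),(D,p[3:6]),(E_,np.r_[p[6:8],0])): r_+=[proj(c,pred(k,q))+off[c]-m for q,(c,m) in F]
    return np.concatenate(r_+[p[8:10]/2,p[10:12]/1])
o=least_squares(f,[500,-230,-.2,635,212,0,444,-4,0,0,0,0],loss="soft_l1"); p=o.x; print(np.round(p,3)); print(np.round(f(p)[:-4].reshape(-1,2),1).tolist())
print("bay",pred(p,(-30,0,4)),"grip",pred(p,(6,0,142)),"rail_mid",pred(p[3:6],(0,0,147)))
# upper rail line check from top at z147 (axis)
for uv in((60,78),(665,56)): print(onz(*A(*uv),155))
np.save("fit.npy",p)
E
```

```text
Traceback (most recent call last):
  File "h.py", line 15, in proj
    c=imaging.calibration(cam); T=np.linalg.inv(np.array(c["cam_to_world"]))
ValueError: time passes only in moves, steps and waits
```

```bash
sed -i 's/^def ray/import functools\ncal=functools.lru_cache(None)(imaging.calibration)\ndef ray/; s/c=imaging.calibration(cam)/c=cal(cam)/' h.py
cat > fit.py <<'E'
from h import *
from scipy.optimize import least_squares
T=lambda u,v:("top",(255+(u+.5)/5-.5,175+(v+.5)/5-.5)); S=lambda u,v:("side",(300+(u+.5)/4.4-.5,160+(v+.5)/4.4-.5))
A=lambda u,v:("top",(70+(u+.5)/4-.5,130+(v+.5)/4-.5)); B=lambda u,v:("side",(150+(u+.5)*145/275-.5,210+(v-240+.5)*190/360-.5))
C=[((6,0,155),T(555,108)),((-60,87,38),T(328,222)),((-60,-87,38),T(658,298)),((0,87,98),T(357,97)),((0,-87,98),T(706,182)),((-30,57,116),T(405,163)),((-30,-57,116),T(641,217)),
((-60,87,38),S(210,322)),((-60,87,0),S(207,362)),((-60,-87,38),S(323,188)),((6,40,142),S(157,107)),((6,-40,142),S(218,60))]
D=[((0,-180,175),A(685,46)),((0,180,175),A(18,73)),((-50,-210,12),A(770,182)),((50,-210,12),A(769,37)),((-50,210,12),A(127,206)),
((0,-180,175),B(209,258)),((0,180,175),B(26,542)),((-50,-210,12),B(263,353))]
E_=[((0,0,112),T(50,268)),((0,0,112),S(217,365))]
def pred(p,q):
    c,s=np.cos(p[2]),np.sin(p[2]); return np.array([p[0]+c*q[0]-s*q[1],p[1]+s*q[0]+c*q[1],q[2]])
def f(p):
    off={"side":p[8:10],"top":p[10:12]}; r_=[]
    for F,k in((C,p[:3]),(D,p[3:6]),(E_,np.r_[p[6:8],0])): r_+=[proj(c,pred(k,q))+off[c]-m for q,(c,m) in F]
    return np.concatenate(r_+[p[8:10]/2,p[10:12]/1])
if __name__=="__main__":
    o=least_squares(f,[500,-230,-.2,635,212,0,444,-4,0,0,0,0],loss="soft_l1"); p=o.x; print(np.round(p,3)); print(np.round(f(p)[:-4].reshape(-1,2),1).tolist())
    print("bay",pred(p,(-30,0,4)),"grip",pred(p,(6,0,142)),"rail_mid",pred(p[3:6],(0,0,147)))
    for uv in((60,78),(665,56)): print(onz(*A(*uv),155))
    np.save("fit.npy",p)
E
python3 fit.py
```

```text
[ 5.02319e+02 -2.34113e+02 -2.67000e-01  6.32274e+02  2.16382e+02
  1.40000e-02  4.45429e+02 -7.31800e+00 -9.10000e-02 -1.08200e+00
 -3.28000e-01 -1.66000e-01]
[[0.1, -0.1], [-1.4, -0.1], [0.4, 1.1], [-0.5, -1.3], [1.5, -1.0], [-0.0, 0.1], [1.0, 0.9], [0.2, 0.5], [-0.0, 2.4], [0.0, -0.1], [0.2, 1.1], [-0.5, -0.7], [-0.6, -0.1], [-0.2, -0.2], [1.0, 0.6], [0.0, -0.7], [-1.4, 1.4], [0.4, -1.7], [-0.5, 0.0], [0.3, -1.6], [0.3, -0.0], [-0.1, 0.5]]
bay [ 473.38469906 -226.18770396    4.        ] grip [ 508.10585294 -235.69777614  142.        ] rail_mid [632.27427031 216.38219751 147.        ]
[631.4961212  385.57775798 155.        ]
[634.90187158  50.42962935 155.        ]
```

Call:
{"op": "step_arm", "data": {
  "moves": [
    [[0, 0, 0.654], [0.847, -1, 0], 0.4],
    [[0, 0, 0.654], [0.847, -1, 0], 0.4],
    [[0, 0, 0.654], [0.847, -1, 0], 0.4],
    [[0, 0, 0.654], [0.847, -1, 0], 0.4],
    [[0, 0, 0.654], [0.847, -1, 0], 0.4],
    [[0, 0, 0.654], [0.847, -1, 0], 0.4],
    [[0, 0, 0.654], [0.847, -1, 0], 0.4]
  ],
  "squeeze": 30
}}

```text
clock: 2.3
eef_pos: [271.4, -367.6, 231.6]
tcp_rot: [3.141, -0.001, -0.257]
contact_force: [-0.6, -1.4, 0.0]
opening: 0.703
grasp_force: 0.0
```

```bash
cat > go.py <<'E'
import sys
from h import *
from scipy.spatial.transform import Rotation as R
# usage: go.py x y z yaw [roll-pi pitch]: turn/shift in units of the moves
s=telemetry.sense(); a=[float(v) for v in sys.argv[1:]]
Rc=R.from_euler("xyz",s["tcp_rot"]); Rt=R.from_euler("xyz",[np.pi,0,a[3]])
d=Rc.inv().apply(np.array(a[:3])-s["eef_pos"]); w=(Rc.inv()*Rt).as_rotvec()
print("turn",np.round(np.degrees(w)/45,3),"shift",np.round(d/200,3),"mm",round(np.linalg.norm(d)),"at",np.round(s["eef_pos"],1),np.round(s["tcp_rot"],3),"t",s["clock"],"F",np.round(s["contact_force"],1),"tau",np.round(s["wrist_torque"],2),"open",round(s["opening"],3),"grip",round(s["grasp_force"],1))
E
python3 go.py 445.5 -6.5 170 -0.26
```

```text
turn [ 0.    -0.001  0.004] shift [ 0.383 -1.968  0.308] mm 406 at [ 271.4 -367.6  231.6] [ 3.141e+00 -1.000e-03 -2.570e-01] t 2.3 F [-0.6 -1.4  0. ] tau [-0.01  0.01 -0.  ] open 0.703 grip 0.0
```

Call:
{"op": "step_arm", "data": {
  "moves": [
    [[0, 0, 0.004], [0.19, -1, 0], 0.4],
    [[0, 0, 0.004], [0.19, -1, 0], 0.4],
    [[0, 0, 0.004], [0.19, -1, 0], 0.4],
    [[0, 0, 0.004], [0.19, -1, 0], 0.4],
    [[0, 0, 0.004], [0.19, -1, 0], 0.4]
  ]
}}

```text
clock: 2.8
eef_pos: [360.9, -182.6, 231.6]
tcp_rot: [-3.141, -0.001, -0.259]
contact_force: [0.6, -0.6, 0.3]
opening: 0.701
grasp_force: 0.0
```

Call:
{"op": "step_arm", "data": {
  "moves": [
    [[0, 0, 0], [0.193, -0.968, 0.05], 0.4],
    [[0, 0, 0], [0.193, -0.968, 0.1], 0.4],
    [[0, 0, 0], [0.193, -0.968, 0.2], 0.4],
    [[0, 0, 0], [0.193, -0.968, 0.305], 0.4],
    [[0, 0, 0], [0.193, -0.968, 0.305], 0.4],
    [[0, 0, 0], [0.193, -0.968, 0.305], 0.4]
  ]
}}

```text
clock: 3.4
eef_pos: [446.6, -8.6, 169.1]
tcp_rot: [3.141, 0.002, -0.261]
contact_force: [0.5, -0.3, -0.1]
opening: 0.702
grasp_force: 0.0
```

```bash
python3 go.py 445.5 -6.5 88 -0.26; python3 - <<'E'
from h import *
a=imaging.grab_frame("side"); b=imaging.grab_frame("top"); cal
im=np.zeros((560,800,3),np.uint8)
im[:,:400]=cv2.resize(a[160:300,290:390],(400,560),interpolation=cv2.INTER_CUBIC); im[:400,400:]=cv2.resize(b[180:280,220:320],(400,400),interpolation=cv2.INTER_CUBIC)
cv2.imwrite("pics/pre.png",im[:,:,::-1])
E
```

```text
turn [ 0.001  0.003 -0.002] shift [-0.007 -0.009  0.405] mm 81 at [446.6  -8.6 169.1] [ 3.141e+00  2.000e-03 -2.610e-01] t 3.4 F [ 0.5 -0.3 -0.1] tau [ 0.06 -0.01 -0.04] open 0.702 grip 0.0
```

View pics/pre.png

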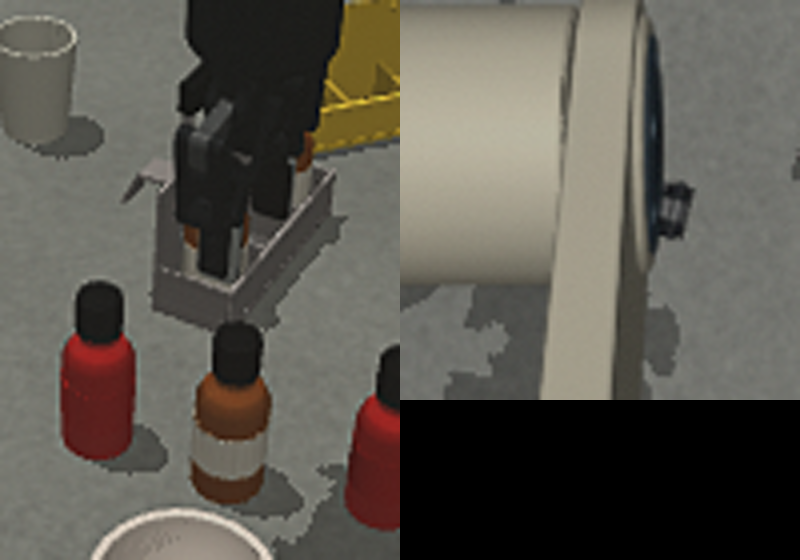

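The side crop shows the open fingers (columns ~210 and 268) centred above the amber cap (237,345), and the red bottles clear. The arm hides the top view. Next I descend and close.

Call:
{"op": "step_arm", "data": {
  "moves": [
    [[0, 0.003, -0.002], [-0.007, -0.009, 0.2], 0.4],
    [[0, 0.003, -0.002], [-0.007, -0.009, 0.35], 0.4],
    [[0, 0.003, -0.002], [-0.007, -0.009, 0.405], 0.4],
    [[0, 0.003, -0.002], [-0.007, -0.009, 0.405], 0.4]
  ],
  "squeeze": 30
}}

```text
clock: 3.9
eef_pos: [444.9, -7.6, 89.0]
tcp_rot: [3.141, -0.001, -0.263]
contact_force: [-0.1, -0.2, -0.6]
opening: 0.701
grasp_force: 0.0
```

Call:
{"op": "step_arm", "data": {
  "moves": [
    [[0, 0, 0], [0, 0, 0], -1],
    [[0, 0, 0], [0, 0, 0], -1],
    [[0, 0, 0], [0, 0, 0], -1],
    [[0, 0, 0], [0, 0, 0], -1],
    [[0, 0, 0], [0, 0, 0], -1],
    [[0, 0, 0], [0, 0, 0], -1]
  ],
  "squeeze": 30
}}

```text
clock: 4.5
eef_pos: [446.8, -6.5, 90.9]
tcp_rot: [-3.141, -0.005, -0.261]
contact_force: [-0.9, -0.8, 5.1]
opening: 0.312
grasp_force: 29.4
```

Call:
{"op": "step_arm", "data": {
  "moves": [
    [[0, 0, 0], [0, 0, -0.2], -1],
    [[0, 0, 0], [0, 0, -0.4], -1],
    [[0, 0, 0], [0, 0, -0.6], -1],
    [[0, 0, 0], [0, 0, -0.75], -1],
    [[0, 0, 0], [0, 0, -0.75], -1]
  ]
}}

```text
clock: 5.0
eef_pos: [447.9, -6.3, 244.4]
tcp_rot: [-3.139, -0.011, -0.261]
contact_force: [0.3, 0.6, -1.8]
opening: 0.313
grasp_force: 30.5
```

```bash
python3 go.py 473.4 -226.5 240 -0.26; python3 - <<'E'
from h import *
imaging.grab_frame("top")
imaging.grab_frame("side")
for n in ("loose_bottle",): print([(np.round(x["xy"],1).tolist(),round(x["conf"],2)) for x in imaging.mark_of("side",n)])
p=telemetry.sense()["eef_pos"]; print(proj("side",[p[0],p[1],p[2]-90])+[0,-1.1])
E
```

```text
turn [-0.003 -0.014 -0.002] shift [0.407 1.031 0.024] mm 222 at [447.9  -6.3 244.4] [-3.139 -0.011 -0.261] t 5.0 F [ 0.3  0.6 -1.8] tau [ 0.01  0.02 -0.11] open 0.313 grip 30.5
[([385.5, 287.1], 0.93), ([350.0, 229.3], 0.89), ([311.3, 272.3], 0.84), ([342.9, 220.1], 0.64)]
[350.29765194 230.35139577]
```

Call:
{"op": "step_arm", "data": {
  "moves": [
    [[0, 0, 0], [0.08, 0.2, 0], -1],
    [[0, 0, 0], [0.16, 0.4, 0], -1],
    [[0, 0, 0], [0.24, 0.6, 0], -1],
    [[0, 0, 0], [0.32, 0.8, 0], -1],
    [[0, 0, 0], [0.39, 0.96, 0], -1],
    [[0, 0, 0], [0.407, 1.0, 0], -1],
    [[0, 0, 0], [0.407, 1.0, 0], -1],
    [[0, 0, 0], [0.407, 1.0, 0], -1]
  ]
}}

```text
clock: 5.95
eef_pos: [471.3, -219.4, 238.4]
tcp_rot: [-3.141, 0.0, -0.262]
contact_force: [0.3, -0.5, -1.4]
opening: 0.313
grasp_force: 30.6
```

```bash
python3 go.py 473.4 -226.5 93 -0.26; python3 - <<'E'
from h import *
a=imaging.grab_frame("side"); b=imaging.grab_frame("top")
im=np.zeros((520,800,3),np.uint8)
im[:,:400]=cv2.resize(a[125:255,300:400],(400,520),interpolation=cv2.INTER_CUBIC); im[:400,400:]=cv2.resize(b[160:260,310:410],(400,400),interpolation=cv2.INTER_CUBIC)
cv2.imwrite("pics/bay.png",im[:,:,::-1])
print([(np.round(x["xy"],1).tolist(),round(x["conf"],2)) for x in imaging.mark_of("side","loose_bottle")],[(np.round(x["xy"],1).tolist(),round(x["conf"],2)) for x in imaging.mark_of("side","middle_bay")])
p=telemetry.sense()["eef_pos"]; print(proj("side",[p[0],p[1],p[2]-88])+[0,-1.1],proj("side",[473.4,-226.5,4])+[0,-1.1])
E
```

```text
turn [-0.001  0.    -0.002] shift [0.019 0.032 0.727] mm 146 at [ 471.3 -219.4  238.4] [-3.141  0.    -0.262] t 5.95 F [ 0.3 -0.5 -1.4] tau [ 0.01  0.04 -0.03] open 0.313 grip 30.6
[([315.6, 272.9], 0.97), ([383.5, 286.7], 0.89), ([356.7, 187.0], 0.66)] [([380.5, 186.1], 0.95), ([350.7, 223.1], 0.92)]
[354.6453296  180.40680577] [350.73226488 223.05813199]
```

View pics/bay.png

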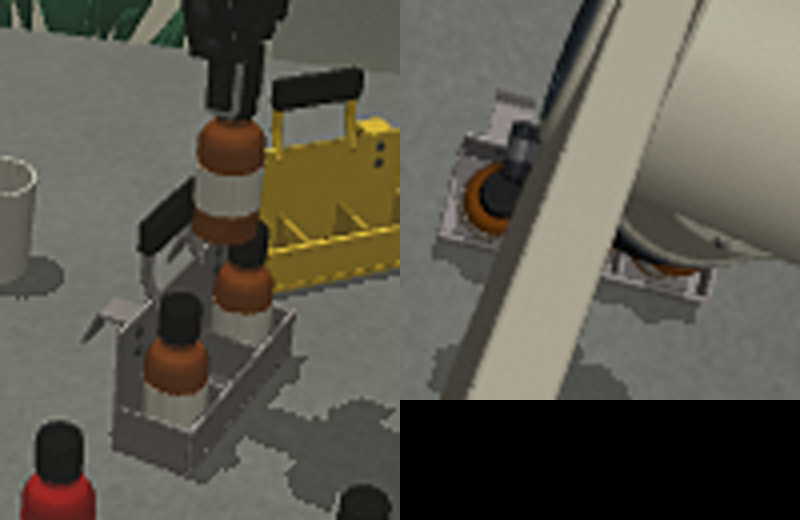

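The middle_bay mark (350.7,223.1) agrees with my fit. The bottle hangs upright above the bay, so I lower it in.

Call:
{"op": "step_arm", "data": {
  "moves": [
    [[0, 0, 0], [0.019, 0.03, 0], -1],
    [[0, 0, 0], [0.019, 0.03, 0.15], -1],
    [[0, 0, 0], [0.019, 0.03, 0.3], -1],
    [[0, 0, 0], [0.019, 0.03, 0.42], -1],
    [[0, 0, 0], [0.019, 0.03, 0.5], -1],
    [[0, 0, 0], [0.019, 0.03, 0.55], -1],
    [[0, 0, 0], [0.019, 0.03, 0.6], -1],
    [[0, 0, 0], [0.019, 0.03, 0.6], -1]
  ]
}}

```text
clock: 6.95
eef_pos: [474.2, -227.2, 118.7]
tcp_rot: [-3.141, -0.001, -0.261]
contact_force: [-0.2, 0.0, -1.3]
opening: 0.309
grasp_force: 30.6
```

```bash
python3 go.py 473.4 -226.5 93 -0.26; python3 - <<'E'
from h import *
a=imaging.grab_frame("side"); b=imaging.grab_frame("top")
im=np.zeros((520,800,3),np.uint8)
im[:,:400]=cv2.resize(a[125:255,300:400],(400,520),interpolation=cv2.INTER_CUBIC); im[:400,400:]=cv2.resize(b[160:260,310:410],(400,400),interpolation=cv2.INTER_CUBIC)
cv2.imwrite("pics/bay2.png",im[:,:,::-1])
E
```

```text
turn [-0.    -0.002 -0.002] shift [-0.005 -0.002  0.129] mm 26 at [ 474.2 -227.2  118.7] [-3.141e+00 -1.000e-03 -2.610e-01] t 6.95 F [-0.2  0.  -1.3] tau [0.   0.03 0.02] open 0.309 grip 30.6
```

View pics/bay2.png

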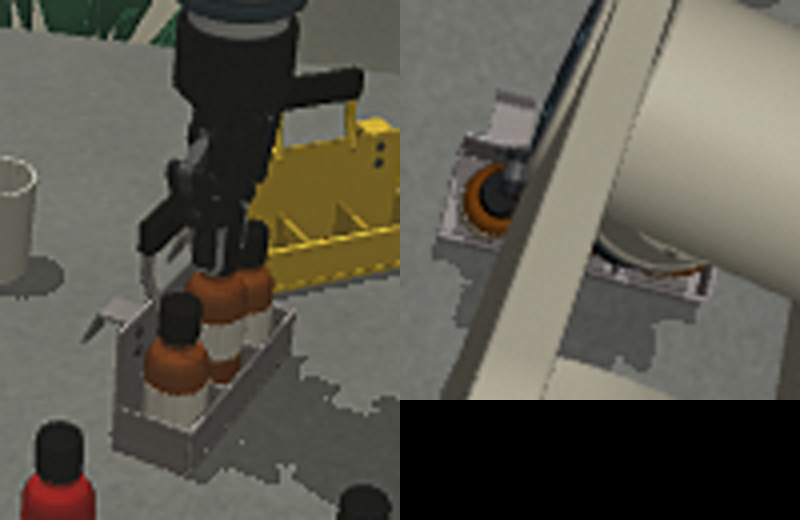

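The bottle enters the middle bay freely, with no force. I continue down.

Call:
{"op": "step_arm", "data": {
  "moves": [
    [[0, 0, 0], [0, 0, 0.04], -1],
    [[0, 0, 0], [0, 0, 0.08], -1],
    [[0, 0, 0], [0, 0, 0.11], -1],
    [[0, 0, 0], [0, 0, 0.11], -1],
    [[0, 0, 0], [0, 0, 0.11], -1]
  ]
}}

```text
clock: 7.55
eef_pos: [474.4, -227.3, 97.3]
tcp_rot: [-3.141, -0.002, -0.261]
contact_force: [-0.3, -0.3, -0.5]
opening: 0.309
grasp_force: 30.6
```

Call:
{"op": "step_arm", "data": {
  "moves": [
    [[0, 0, 0], [0, 0, 0.008], -1],
    [[0, 0, 0], [0, 0, 0.016], -1],
    [[0, 0, 0], [0, 0, 0.016], -1]
  ]
}}

```text
clock: 7.85
eef_pos: [475.1, -227.6, 94.9]
tcp_rot: [3.141, -0.004, -0.261]
contact_force: [-1.0, 0.2, 4.7]
opening: 0.312
grasp_force: 31.2
```

Call:
{"op": "step_arm", "data": {
  "moves": [
    [[0, 0, 0], [0, 0, 0], -0.05],
    [[0, 0, 0], [0, 0, 0], -0.05],
    [[0, 0, 0], [0, 0, 0], -0.05],
    [[0, 0, 0], [0, 0, 0], -0.05]
  ]
}}

```text
clock: 8.25
eef_pos: [474.5, -227.3, 94.2]
tcp_rot: [-3.142, -0.002, -0.261]
contact_force: [-0.5, -0.3, 0.0]
opening: 0.472
grasp_force: 0.0
```

Call:
{"op": "step_arm", "data": {
  "moves": [
    [[0, 0, 0], [0, 0, -0.1], -0.05],
    [[0, 0, 0], [0, 0, -0.2], -0.05],
    [[0, 0, 0], [0, 0, -0.4], -0.05],
    [[0, 0, 0], [0, 0, -0.6], -0.05],
    [[0, 0, 0], [0, 0, -0.8], -0.05],
    [[0, 0, 0], [0, 0, -0.8], -0.05]
  ]
}}

```text
clock: 8.85
eef_pos: [476.9, -228.6, 259.8]
tcp_rot: [3.14, -0.011, -0.261]
contact_force: [0.7, -0.3, 0.2]
opening: 0.474
grasp_force: 0.0
```

```bash
python3 go.py 370 -430 260 -0.26
```

```text
turn [ 0.002 -0.014 -0.002] shift [-0.256  1.111 -0.002] mm 228 at [ 476.9 -228.6  259.8] [ 3.14  -0.011 -0.261] t 8.85 F [ 0.7 -0.3  0.2] tau [ 0.03 -0.02  0.01] open 0.474 grip 0.0
```

Call:
{"op": "step_arm", "data": {
  "moves": [
    [[0, 0, -1], [-0.23, 1, 0], 0],
    [[0, 0, -1], [-0.23, 1, 0], 0],
    [[0, 0, -1], [-0.23, 1, 0], 0],
    [[0, 0, -1], [-0.23, 1, 0], 0],
    [[0, 0, -1], [-0.23, 1, 0], 0],
    [[0, 0, -1], [-0.23, 1, 0], 0],
    [[0, 0, -1], [-0.23, 1, 0], 0]
  ]
}}

```text
clock: 9.55
eef_pos: [377.3, -409.0, 253.4]
tcp_rot: [3.141, -0.001, 0.524]
contact_force: [-0.1, 0.1, 0.2]
opening: 0.503
grasp_force: 0.0
```

```bash
python3 go.py 508 -236 260 1.31; python3 - <<'E'
from h import *
a=imaging.grab_frame("side"); b=imaging.grab_frame("top"); cv2.imwrite("pics/s1.png",a[:,:,::-1]);cv2.imwrite("pics/t1.png",b[:,:,::-1])
im=np.zeros((600,800,3),np.uint8)
im[:360,:360]=cv2.resize(a[160:250,310:400],(360,360),interpolation=cv2.INTER_CUBIC); im[:420,360:]=cv2.resize(b[170:254,310:398],(440,420),interpolation=cv2.INTER_CUBIC)
cv2.imwrite("pics/loaded.png",im[:,:,::-1])
for c in("side","top"):
  for n in("caddy_grip","hook_seat","caddy","loose_bottle"): print(c,n,[(np.round(x["xy"],1).tolist(),round(x["conf"],2)) for x in imaging.mark_of(c,n)])
E
```

```text
turn [ 1.000e-03 -1.000e-03 -1.001e+00] shift [ 0.999 -0.422 -0.032] mm 217 at [ 377.3 -409.   253.4] [ 3.141e+00 -1.000e-03  5.240e-01] t 9.55 F [-0.1  0.1  0.2] tau [-0.05  0.01 -0.04] open 0.503 grip 0.0
side caddy_grip [([378.6, 148.9], 0.94), ([342.8, 180.0], 0.73), ([342.5, 219.2], 0.6)]
side hook_seat [([337.2, 193.9], 0.89), ([373.3, 159.9], 0.7)]
side caddy [([377.9, 189.3], 0.72), ([341.6, 223.2], 0.69)]
side loose_bottle [([349.3, 222.5], 0.82), ([314.8, 271.0], 0.8), ([385.9, 284.1], 0.69)]
top caddy_grip [([467.2, 227.7], 0.89), ([367.3, 193.2], 0.66)]
top hook_seat [([461.5, 223.9], 0.69), ([364.3, 195.6], 0.64)]
top caddy [([356.0, 205.3], 0.85), ([441.8, 233.4], 0.7)]
top loose_bottle [([270.1, 263.3], 0.62), ([353.6, 215.2], 0.54), ([272.7, 197.0], 0.53)]
```

View pics/loaded.png

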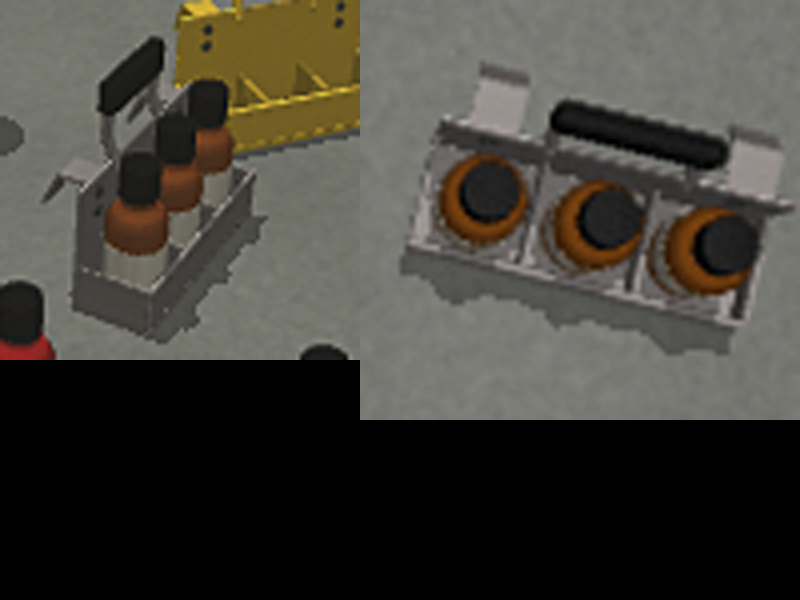

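Pictures: all three amber bottles stand in the caddy (top-crop caps (490,192), (610,218), (728,244)), the caddy has not moved, and the grip centre is at top px (366,196.8). Next I pinch the grip.

Call:
{"op": "step_arm", "data": {
  "moves": [
    [[0, 0, -1], [0.999, -0.422, 0], 0],
    [[0, 0, -1], [0.999, -0.422, 0], 0],
    [[0, 0, -1], [0.999, -0.422, 0], 0],
    [[0, 0, -1], [0.999, -0.422, 0], 0],
    [[0, 0, -1], [0.999, -0.422, 0], 0],
    [[0, 0, -1], [0.999, -0.422, 0], 0],
    [[0, 0, -1], [0.999, -0.422, 0], 0],
    [[0, 0, -1], [0.999, -0.422, 0], 0]
  ]
}}

```text
clock: 10.85
eef_pos: [508.8, -235.5, 254.4]
tcp_rot: [3.139, 0.0, 1.308]
contact_force: [-0.6, -0.7, -0.0]
opening: 0.496
grasp_force: 0.0
```

```bash
python3 go.py 508.1 -235.7 123 1.306
```

```text
turn [0.003 0.    0.002] shift [-0.002 -0.004  0.657] mm 131 at [ 508.8 -235.5  254.4] [3.139 0.    1.308] t 10.85 F [-0.6 -0.7 -0. ] tau [0.   0.02 0.05] open 0.496 grip 0.0
```

Call:
{"op": "step_arm", "data": {
  "moves": [
    [[0.002, 0, 0.002], [-0.002, -0.004, 0.2], 0],
    [[0.002, 0, 0.002], [-0.002, -0.004, 0.35], 0],
    [[0.002, 0, 0.002], [-0.002, -0.004, 0.47], 0],
    [[0.002, 0, 0.002], [-0.002, -0.004, 0.56], 0],
    [[0.002, 0, 0.002], [-0.002, -0.004, 0.62], 0],
    [[0.002, 0, 0.002], [-0.002, -0.004, 0.655], 0],
    [[0.002, 0, 0.002], [-0.002, -0.004, 0.655], 0]
  ]
}}

```text
clock: 11.55
eef_pos: [508.0, -236.0, 122.9]
tcp_rot: [3.142, -0.0, 1.307]
contact_force: [0.1, 0.5, -0.2]
opening: 0.5
grasp_force: 0.0
```

```bash
python3 go.py 508.1 -235.7 123 1.306; python3 - <<'E'
from h import *
a=imaging.grab_frame("side")
im=cv2.resize(a[150:250,310:400],(540,600),interpolation=cv2.INTER_CUBIC)
cv2.imwrite("pics/grip.png",im[:,:,::-1])
E
```

```text
turn [ 0.    -0.     0.001] shift [ 0.001  0.    -0.   ] mm 0 at [ 508.  -236.   122.9] [ 3.142 -0.     1.307] t 11.55 F [ 0.1  0.5 -0.2] tau [-0.01 -0.02  0.05] open 0.5 grip 0.0
```

View pics/grip.png

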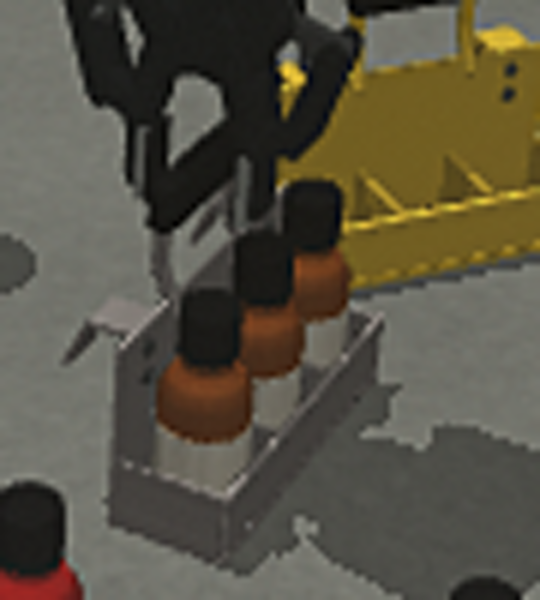

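The side crop shows the fingers straddling the grip, one in front and one behind, with all three bottles standing. Next I close firmly.

Call:
{"op": "step_arm", "data": {
  "moves": [
    [[0, 0, 0], [0, 0, 0], -0.4],
    [[0, 0, 0], [0, 0, 0], -0.5],
    [[0, 0, 0], [0, 0, 0], -0.7],
    [[0, 0, 0], [0, 0, 0], -1],
    [[0, 0, 0], [0, 0, 0], -1],
    [[0, 0, 0], [0, 0, 0], -1],
    [[0, 0, 0], [0, 0, 0], -1]
  ],
  "squeeze": 110
}}

```text
clock: 12.3
eef_pos: [508.8, -235.9, 124.3]
tcp_rot: [3.139, 0.0, 1.308]
contact_force: [-0.7, 0.4, 5.4]
opening: 0.147
grasp_force: 107.6
```

```bash
python3 go.py 508.1 -235.7 123 1.306
```

```text
turn [0.003 0.    0.002] shift [ 0.    -0.004  0.007] mm 2 at [ 508.8 -235.9  124.3] [3.139 0.    1.308] t 12.3 F [-0.7  0.4  5.4] tau [ 0.05  0.21 -0.2 ] open 0.147 grip 107.6
```

Call:
{"op": "step_arm", "data": {
  "moves": [
    [[0, 0, 0], [0, 0, -0.02], -1],
    [[0, 0, 0], [0, 0, -0.05], -1],
    [[0, 0, 0], [0, 0, -0.09], -1],
    [[0, 0, 0], [0, 0, -0.14], -1],
    [[0, 0, 0], [0, 0, -0.19], -1],
    [[0, 0, 0], [0, 0, -0.23], -1],
    [[0, 0, 0], [0, 0, -0.25], -1],
    [[0, 0, 0], [0, 0, -0.25], -1]
  ]
}}

```text
clock: 13.1
eef_pos: [508.6, -235.9, 174.2]
tcp_rot: [3.139, 0.0, 1.308]
contact_force: [0.4, -0.6, -6.6]
opening: 0.147
grasp_force: 107.4
```

```bash
python3 go.py 508.1 -235.7 265 1.306; cat > pose.py <<'E'
from h import *
imaging.grab_frame("side"); imaging.grab_frame("top")
s=telemetry.sense(); g=s["eef_pos"]; print(np.round(g,1))
for c in("side","top"):
  for n in("caddy","caddy_grip","hook_seat","middle_bay","end_bottle_a","rail_mid","stay_mid"): print(c,n,[(np.round(x["xy"],1).tolist(),round(x["conf"],2)) for x in imaging.mark_of(c,n)])
E
python3 pose.py
```

```text
turn [0.003 0.    0.002] shift [ 0.    -0.002 -0.454] mm 91 at [ 508.6 -235.9  174.2] [3.139 0.    1.308] t 13.1 F [ 0.4 -0.6 -6.6] tau [-0.04 -0.14  0.  ] open 0.147 grip 107.4
[ 508.1 -235.7  173.2]
side caddy [([374.6, 185.1], 0.87), ([344.9, 204.3], 0.64)]
side caddy_grip [([346.9, 164.4], 0.87), ([380.0, 148.4], 0.66), ([230.0, 316.5], 0.64)]
side hook_seat [([373.9, 163.9], 0.96), ([336.8, 177.8], 0.94), ([296.7, 189.3], 0.67)]
side middle_bay [([352.2, 211.0], 0.56)]
side end_bottle_a [([360.6, 200.0], 0.7)]
side rail_mid [([224.8, 286.7], 0.69)]
side stay_mid [([232.5, 315.8], 0.85)]
top caddy []
top caddy_grip [([468.5, 227.0], 0.92)]
top hook_seat [([461.6, 221.8], 0.85), ([162.9, 144.5], 0.75)]
top middle_bay [([357.8, 216.8], 0.78), ([162.9, 143.1], 0.39)]
top end_bottle_a [([378.2, 222.4], 0.75), ([335.0, 209.3], 0.68), ([216.9, 234.1], 0.64)]
top rail_mid [([161.0, 145.5], 0.82)]
top stay_mid [([172.4, 159.5], 0.7)]
```

Call:
{"op": "step_arm", "data": {
  "moves": [
    [[0, 0, 0], [0, 0, -0.05], -1],
    [[0, 0, 0], [0, 0, -0.12], -1],
    [[0, 0, 0], [0, 0, -0.2], -1],
    [[0, 0, 0], [0, 0, -0.28], -1],
    [[0, 0, 0], [0, 0, -0.36], -1],
    [[0, 0, 0], [0, 0, -0.42], -1],
    [[0, 0, 0], [0, 0, -0.455], -1],
    [[0, 0, 0], [0, 0, -0.455], -1]
  ]
}}

```text
clock: 14.7
eef_pos: [508.7, -236.0, 265.8]
tcp_rot: [3.139, 0.0, 1.308]
contact_force: [0.6, -0.5, -7.0]
opening: 0.143
grasp_force: 107.8
```

```bash
python3 go.py 515 216 265 1.583
```

```text
turn [ 0.004  0.001 -0.35 ] shift [ 2.19e+00 -5.57e-01  1.00e-03] mm 452 at [ 508.7 -236.   265.8] [3.139 0.    1.308] t 14.7 F [ 0.6 -0.5 -7. ] tau [-0.04 -0.2   0.03] open 0.143 grip 107.8
```

Call:
{"op": "step_arm", "data": {
  "moves": [
    [[0, 0, 0], [0.05, -0.013, 0], -1],
    [[0, 0, 0], [0.13, -0.033, 0], -1],
    [[0, 0, 0], [0.25, -0.064, 0], -1],
    [[0, 0, 0], [0.38, -0.097, 0], -1],
    [[0, 0, 0], [0.52, -0.132, 0], -1],
    [[0, 0, 0], [0.67, -0.17, 0], -1],
    [[0, 0, 0], [0.82, -0.209, 0], -1],
    [[0, 0, 0], [0.97, -0.247, 0], -1]
  ]
}}

```text
clock: 15.5
eef_pos: [509.8, -33.0, 263.6]
tcp_rot: [-3.141, -0.0, 1.308]
contact_force: [-0.1, -0.1, -6.6]
opening: 0.15
grasp_force: 107.8
```

Call:
{"op": "step_arm", "data": {
  "moves": [
    [[0, 0, -0.04], [0.15, -0.038, 0], -1],
    [[0, 0, -0.09], [0.3, -0.076, 0], -1],
    [[0, 0, -0.14], [0.44, -0.112, 0], -1],
    [[0, 0, -0.19], [0.57, -0.145, 0], -1],
    [[0, 0, -0.24], [0.68, -0.173, 0], -1],
    [[0, 0, -0.29], [0.76, -0.193, 0], -1],
    [[0, 0, -0.33], [0.8, -0.204, 0], -1],
    [[0, 0, -0.35], [0.8, -0.204, 0], -1]
  ]
}}

```text
clock: 16.3
eef_pos: [512.3, 130.8, 263.8]
tcp_rot: [-3.141, 0.0, 1.586]
contact_force: [1.3, -0.6, -5.8]
opening: 0.148
grasp_force: 107.8
```

```bash
python3 go.py 515 216 265 1.583
```

```text
turn [-0.     0.     0.004] shift [ 0.426  0.02  -0.006] mm 85 at [512.3 130.8 263.8] [-3.141  0.     1.586] t 16.3 F [ 1.3 -0.6 -5.8] tau [ 0.06 -0.24 -0.  ] open 0.148 grip 107.8
```

Call:
{"op": "step_arm", "data": {
  "moves": [
    [[0, 0, 0], [0.04, 0.02, 0], -1],
    [[0, 0, 0], [0.1, 0.05, 0], -1],
    [[0, 0, 0], [0.18, 0.1, 0], -1],
    [[0, 0, 0], [0.26, 0.15, 0], -1],
    [[0, 0, 0], [0.34, 0.2, 0], -1],
    [[0, 0, 0], [0.4, 0.23, 0], -1],
    [[0, 0, 0], [0.426, 0.25, 0], -1],
    [[0, 0, 0], [0.426, 0.25, 0], -1]
  ]
}}

```text
clock: 17.1
eef_pos: [562.5, 216.1, 264.0]
tcp_rot: [3.141, 0.0, 1.584]
contact_force: [0.3, -0.2, -6.4]
opening: 0.149
grasp_force: 107.8
```

```bash
python3 go.py 619 216 265 1.583; cat > pose2.py <<'E'
from h import *
from scipy.spatial.transform import Rotation as R
# compare tracked marks with where the hand says the caddy is
for k in range(2):
  imaging.grab_frame("side"); imaging.grab_frame("top")
  s=telemetry.sense(); g=s["eef_pos"]; psi=s["tcp_rot"][2]-np.pi/2
  pred=lambda q:g+[0,0,19]+R.from_euler("z",psi).apply(np.array(q)-[6,0,142])
  Q=dict(caddy=(0,0,0),caddy_grip=(6,0,142),hook_seat=(14.7,0,87),middle_bay=(-30,0,4),end_bottle_a=(-30,-57,4),rail_mid=None,stay_mid=None)
  rail=dict(rail_mid=(632.3,216.4,147),stay_mid=(627.3,216.4,78))
  for c in("side","top"):
    for n in Q:
      e=proj(c,pred(Q[n]) if Q[n] else rail[n])
      L=[(np.round(np.array(x["xy"])-e,1).tolist(),round(x["conf"],2)) for x in imaging.mark_of(c,n) if np.linalg.norm(np.array(x["xy"])-e)<25]
      print(c,n,np.round(e,1),L)
E
python3 pose2.py
```

```text
turn [0.001 0.    0.001] shift [-0.004  0.283 -0.005] mm 57 at [562.5 216.1 264. ] [3.141 0.    1.584] t 17.1 F [ 0.3 -0.2 -6.4] tau [ 0.03 -0.21  0.  ] open 0.149 grip 107.8
side caddy [265.5 298.9] [([0.4, -5.1], 0.98)]
side caddy_grip [256.3 235.2] [([3.4, 1.7], 0.72)]
side hook_seat [253.8 260.7] [([0.2, 1.6], 0.91)]
side middle_bay [281.6 300.7] []
side end_bottle_a [291.4 277.8] [([-1.6, 2.2], 0.58)]
side rail_mid [224.8 288.4] [([0.6, -3.5], 0.59)]
side stay_mid [231.7 314.5] [([0.9, 0.8], 0.81)]
top caddy [163.8 181.7] [([1.6, -1.9], 0.76)]
top caddy_grip [135.7 166.7] [([0.2, -4.2], 0.9)]
top hook_seat [147.8 167.8] [([1.2, -1.9], 0.62)]
top middle_bay [163.2 194.7] [([1.8, 1.9], 0.8)]
top end_bottle_a [188.9 193.7] [([-2.4, -1.7], 0.78)]
top rail_mid [162.6 147.6] [([-1.0, -1.8], 0.79)]
top stay_mid [173.2 156.6] [([-1.8, 1.1], 0.62)]
side caddy [265.2 298.9] [([-2.4, -0.6], 0.97)]
side caddy_grip [256.  235.2] [([2.1, -0.2], 0.87)]
side hook_seat [253.5 260.6] [([-1.1, -0.5], 0.77)]
side middle_bay [281.3 300.7] [([0.2, 0.8], 0.73)]
side end_bottle_a [291.1 277.8] [([-3.3, 0.9], 0.96)]
side rail_mid [224.8 288.4] [([-1.6, 1.6], 0.94)]
side stay_mid [231.7 314.5] [([-2.3, 1.3], 0.79)]
top caddy [163.6 181.5] [([0.8, -2.5], 0.92)]
top caddy_grip [135.4 166.5] [([15.3, -2.4], 0.67), ([2.1, -2.4], 0.63)]
top hook_seat [147.6 167.6] [([2.7, -5.7], 0.78)]
top middle_bay [163.  194.5] [([0.2, -2.2], 0.66)]
top end_bottle_a [188.7 193.5] []
top rail_mid [162.6 147.6] [([-2.6, -1.3], 0.73)]
top stay_mid [173.2 156.6] [([-2.0, 2.5], 0.66)]
```

Call:
{"op": "step_arm", "data": {
  "moves": [
    [[0, 0, 0], [0, 0.03, 0], -1],
    [[0, 0, 0], [0, 0.08, 0], -1],
    [[0, 0, 0], [0, 0.14, 0], -1],
    [[0, 0, 0], [0, 0.2, 0.01], -1],
    [[0, 0, 0], [0, 0.235, 0.04], -1],
    [[0, 0, 0], [0, 0.248, 0.08], -1],
    [[0, 0, 0], [0, 0.248, 0.12], -1],
    [[0, 0, 0], [0, 0.248, 0.14], -1]
  ]
}}

```text
clock: 19.5
eef_pos: [610.7, 215.6, 234.6]
tcp_rot: [-3.14, 0.001, 1.583]
contact_force: [-0.5, 0.1, -6.7]
opening: 0.145
grasp_force: 107.8
```

Call:
{"op": "step_arm", "data": {
  "moves": [
    [[0, 0, 0], [0, 0, 0.02], -1],
    [[0, 0, 0], [0, 0, 0.05], -1],
    [[0, 0, 0], [0, 0, 0.08], -1],
    [[0, 0, 0], [0, 0, 0.1], -1],
    [[0, 0, 0], [0, 0, 0.105], -1],
    [[0, 0, 0], [0, 0, 0.105], -1]
  ]
}}

```text
clock: 20.1
eef_pos: [611.6, 215.9, 215.2]
tcp_rot: [3.141, 0.0, 1.583]
contact_force: [-0.6, 0.1, -6.4]
opening: 0.144
grasp_force: 107.8
```

```bash
python3 go.py 619 216 215 1.583; python3 pose2.py | grep -v end_
```

```text
turn [ 0.001  0.    -0.   ] shift [0.    0.037 0.001] mm 7 at [611.6 215.9 215.2] [3.141 0.    1.583] t 20.1 F [-0.6  0.1 -6.4] tau [-0.04 -0.18  0.02] open 0.144 grip 107.8
side caddy [241.6 311.6] [([1.7, 0.3], 0.87), ([14.6, 3.5], 0.27)]
side caddy_grip [229.8 253.4] [([3.4, 0.8], 0.75)]
side hook_seat [228.8 276.4] [([0.3, -1.3], 0.96)]
side middle_bay [256.5 313.4] [([1.8, 3.2], 0.56)]
side rail_mid [224.8 288.4] [([3.2, -3.8], 0.93)]
side stay_mid [231.7 314.5] []
top caddy [171.2 164. ] [([-0.1, -1.2], 0.6)]
top caddy_grip [146.4 146.9] [([-1.1, -3.8], 0.84)]
top hook_seat [157.  149.2] [([2.4, -1.9], 0.74)]
top middle_bay [170.6 176.2] [([2.0, 2.0], 0.64)]
top rail_mid [162.6 147.6] [([-0.5, -0.2], 0.6)]
top stay_mid [173.2 156.6] [([0.9, 0.9], 0.6)]
side caddy [241.7 311.7] [([0.7, -1.2], 0.92)]
side caddy_grip [229.9 253.5] [([3.5, -1.0], 0.81)]
side hook_seat [228.9 276.6] [([-2.1, -0.2], 0.61)]
side middle_bay [256.7 313.5] [([1.2, 2.5], 0.58)]
side rail_mid [224.8 288.4] [([-1.1, -1.9], 0.8)]
side stay_mid [231.7 314.5] [([25.0, -0.5], 0.39)]
top caddy [171.3 164.1] [([-2.3, -4.5], 0.82)]
top caddy_grip [146.5 147. ] [([-0.4, -1.3], 0.63)]
top hook_seat [157.1 149.4] [([-11.1, -8.7], 0.22)]
top middle_bay [170.7 176.3] [([2.8, 1.6], 0.68)]
top rail_mid [162.6 147.6] [([-0.1, -2.6], 0.75)]
top stay_mid [173.2 156.6] [([-1.5, 3.6], 0.97)]
```

Call:
{"op": "step_arm", "data": {
  "moves": [
    [[0, 0, 0], [0, 0.01, 0], -1],
    [[0, 0, 0], [0, 0.02, 0], -1],
    [[0, 0, 0], [0, 0.03, 0], -1],
    [[0, 0, 0], [0, 0.04, 0], -1],
    [[0, 0, 0], [0, 0.04, 0], -1]
  ]
}}

```text
clock: 22.2
eef_pos: [620.0, 216.0, 215.3]
tcp_rot: [3.141, 0.0, 1.583]
contact_force: [-0.4, 0.6, -6.7]
opening: 0.145
grasp_force: 107.8
```

Call:
{"op": "step_arm", "data": {
  "moves": [
    [[0, 0, 0], [0, 0.005, 0], -1],
    [[0, 0, 0], [0, 0.01, 0], -1],
    [[0, 0, 0], [0, 0.015, 0], -1],
    [[0, 0, 0], [0, 0.015, 0], -1]
  ]
}}

```text
clock: 22.6
eef_pos: [622.9, 216.1, 215.4]
tcp_rot: [3.141, 0.0, 1.583]
contact_force: [-0.5, -0.6, -7.3]
opening: 0.141
grasp_force: 107.8
```

Call:
{"op": "step_arm", "data": {
  "moves": [
    [[0, 0, 0], [0, 0.005, 0], -1],
    [[0, 0, 0], [0, 0.01, 0], -1],
    [[0, 0, 0], [0, 0.01, 0], -1]
  ]
}}

```text
clock: 22.9
eef_pos: [624.9, 216.1, 215.4]
tcp_rot: [3.141, 0.0, 1.583]
contact_force: [-0.3, -0.1, -7.3]
opening: 0.144
grasp_force: 107.8
```

Call:
{"op": "step_arm", "data": {
  "moves": [
    [[0, 0, 0], [0, 0.005, 0], -1],
    [[0, 0, 0], [0, 0.01, 0], -1],
    [[0, 0, 0], [0, 0.01, 0], -1]
  ]
}}

```text
clock: 23.2
eef_pos: [626.9, 216.1, 215.4]
tcp_rot: [3.141, 0.0, 1.583]
contact_force: [0.2, 0.4, -6.5]
opening: 0.149
grasp_force: 107.8
```

Call:
{"op": "step_arm", "data": {
  "moves": [
    [[0, 0, 0], [0, 0.005, 0], -1],
    [[0, 0, 0], [0, 0.01, 0], -1],
    [[0, 0, 0], [0, 0.01, 0], -1]
  ]
}}

```text
clock: 23.5
eef_pos: [628.8, 216.1, 215.4]
tcp_rot: [3.141, 0.0, 1.583]
contact_force: [0.4, 1.0, -6.3]
opening: 0.144
grasp_force: 107.8
```

Call:
{"op": "step_arm", "data": {
  "moves": [
    [[0, 0, 0], [0, 0.005, 0], -1],
    [[0, 0, 0], [0, 0.01, 0], -1],
    [[0, 0, 0], [0, 0.01, 0], -1]
  ]
}}

```text
clock: 23.8
eef_pos: [630.9, 216.1, 215.4]
tcp_rot: [3.141, 0.0, 1.583]
contact_force: [-0.4, 0.6, -6.8]
opening: 0.142
grasp_force: 107.8
```

Call:
{"op": "step_arm", "data": {
  "moves": [
    [[0, 0, 0], [0, 0.005, 0], -1],
    [[0, 0, 0], [0, 0.01, 0], -1],
    [[0, 0, 0], [0, 0.01, 0], -1]
  ]
}}

```text
clock: 24.1
eef_pos: [632.2, 216.1, 215.2]
tcp_rot: [-3.141, 0.0, 1.583]
contact_force: [-2.6, 0.5, -5.6]
opening: 0.148
grasp_force: 107.9
```

Contact with the rail comes at grip x ≈ 631.5, so I back off about 10.5 mm and lower under guard.

Call:
{"op": "step_arm", "data": {
  "moves": [
    [[0, 0, 0], [0, -0.02, 0], -1],
    [[0, 0, 0], [0, -0.04, 0], -1],
    [[0, 0, 0], [0, -0.058, 0], -1],
    [[0, 0, 0], [0, -0.058, 0], -1]
  ]
}}

```text
clock: 24.5
eef_pos: [620.6, 216.0, 215.5]
tcp_rot: [3.141, 0.0, 1.583]
contact_force: [0.2, -0.4, -5.7]
opening: 0.149
grasp_force: 107.8
```

Call:
{"op": "step_arm", "data": {
  "moves": [
    [[0, 0, 0], [0, 0, 0.01], -1],
    [[0, 0, 0], [0, 0, 0.02], -1],
    [[0, 0, 0], [0, 0, 0.03], -1],
    [[0, 0, 0], [0, 0, 0.04], -1],
    [[0, 0, 0], [0, 0, 0.05], -1],
    [[0, 0, 0], [0, 0, 0.05], -1]
  ]
}}

```text
clock: 25.1
eef_pos: [621.0, 215.9, 204.9]
tcp_rot: [3.141, 0.0, 1.583]
contact_force: [0.2, -0.6, -6.6]
opening: 0.145
grasp_force: 107.8
```

Call:
{"op": "step_arm", "data": {
  "moves": [
    [[0, 0, 0], [0, 0, 0.01], -1],
    [[0, 0, 0], [0, 0, 0.02], -1],
    [[0, 0, 0], [0, 0, 0.03], -1],
    [[0, 0, 0], [0, 0, 0.04], -1],
    [[0, 0, 0], [0, 0, 0.04], -1]
  ]
}}

```text
clock: 25.6
eef_pos: [620.9, 215.9, 196.9]
tcp_rot: [3.141, 0.0, 1.583]
contact_force: [-0.1, 0.5, -6.4]
opening: 0.143
grasp_force: 107.8
```

Call:
{"op": "step_arm", "data": {
  "moves": [
    [[0, 0, 0], [0, 0, 0.008], -1],
    [[0, 0, 0], [0, 0, 0.016], -1],
    [[0, 0, 0], [0, 0, 0.024], -1],
    [[0, 0, 0], [0, 0, 0.024], -1]
  ]
}}

```text
clock: 26.0
eef_pos: [621.7, 216.0, 192.7]
tcp_rot: [3.139, 0.0, 1.583]
contact_force: [2.5, -0.9, -5.5]
opening: 0.149
grasp_force: 108.0
```

Call:
{"op": "step_arm", "data": {
  "moves": [
    [[0, 0, 0], [0, 0.008, 0.007], -1],
    [[0, 0, 0], [0, 0.012, 0.014], -1],
    [[0, 0, 0], [0, 0.015, 0.021], -1],
    [[0, 0, 0], [0, 0.015, 0.021], -1]
  ]
}}

```text
clock: 26.4
eef_pos: [624.1, 216.0, 188.0]
tcp_rot: [3.141, 0.0, 1.583]
contact_force: [1.5, 0.2, -6.5]
opening: 0.147
grasp_force: 107.8
```

Call:
{"op": "step_arm", "data": {
  "moves": [
    [[0, 0, 0], [0, 0.004, 0.007], -1],
    [[0, 0, 0], [0, 0.007, 0.014], -1],
    [[0, 0, 0], [0, 0.007, 0.014], -1]
  ]
}}

```text
clock: 26.7
eef_pos: [625.4, 216.0, 185.2]
tcp_rot: [3.141, 0.0, 1.583]
contact_force: [0.0, 0.5, -5.9]
opening: 0.145
grasp_force: 107.8
```

Call:
{"op": "step_arm", "data": {
  "moves": [
    [[0, 0, 0], [0, 0, 0.004], -1],
    [[0, 0, 0], [0, 0, 0.007], -1],
    [[0, 0, 0], [0, 0, 0.007], -1]
  ]
}}

```text
clock: 27.0
eef_pos: [625.6, 216.1, 184.4]
tcp_rot: [3.141, 0.0, 1.583]
contact_force: [-0.1, -0.8, -5.0]
opening: 0.143
grasp_force: 108.3
```

Call:
{"op": "step_arm", "data": {
  "moves": [
    [[0, 0, 0], [0, 0, 0.005], -1],
    [[0, 0, 0], [0, 0, 0.005], -1]
  ]
}}

```text
clock: 27.2
eef_pos: [625.7, 216.1, 184.3]
tcp_rot: [3.14, 0.0, 1.583]
contact_force: [-2.7, -0.5, 5.1]
opening: 0.149
grasp_force: 109.3
```

Seated: the rail carries the load. I release.

Call:
{"op": "step_arm", "data": {
  "moves": [
    [[0, 0, 0], [0, 0, 0], -0.6],
    [[0, 0, 0], [0, 0, 0], -0.5],
    [[0, 0, 0], [0, 0, 0], -0.3],
    [[0, 0, 0], [0, 0, 0], -0.1],
    [[0, 0, 0], [0, 0, 0], 0],
    [[0, 0, 0], [0, 0, 0], 0]
  ],
  "squeeze": 20
}}

```text
clock: 27.8
eef_pos: [625.5, 216.1, 183.1]
tcp_rot: [3.141, 0.0, 1.583]
contact_force: [-0.2, -0.0, -0.4]
opening: 0.499
grasp_force: 0.0
```

```bash
python3 go.py 625 216 230 1.583; python3 pose2.py | grep -v rail_
```

```text
turn [ 0.001  0.    -0.   ] shift [-0.001 -0.003 -0.234] mm 47 at [625.5 216.1 183.1] [3.141 0.    1.583] t 27.8 F [-0.2 -0.  -0.4] tau [ 0.02 -0.01  0.01] open 0.499 grip 0.0
side caddy [236.6 321.4] [([2.6, -4.3], 0.69)]
side caddy_grip [224.6 266.4] [([1.4, -1.3], 0.73)]
side hook_seat [223.9 288.1] [([-0.1, -3.2], 0.87)]
side middle_bay [251.1 323.3] [([-0.6, -0.5], 0.83)]
side end_bottle_a [262.  300.8] [([-1.0, 1.7], 0.79)]
side stay_mid [231.7 314.5] []
top caddy [175.8 161.3] [([0.8, -1.4], 0.93)]
top caddy_grip [152.9 144.3] [([-1.0, 1.0], 0.63)]
top hook_seat [162.7 146.8] [([0.9, -2.3], 0.96)]
top middle_bay [175.3 172.9] [([1.7, 0.1], 0.82)]
top end_bottle_a [198.7 172. ] [([-0.2, -0.0], 0.92)]
top stay_mid [173.2 156.6] [([-0.9, 1.1], 0.74)]
side caddy [236.6 321.4] [([-1.6, -4.3], 0.58)]
side caddy_grip [224.6 266.3] [([2.4, 0.9], 0.78)]
side hook_seat [223.9 288. ] [([-1.0, -0.5], 0.66)]
side middle_bay [251.1 323.3] [([0.4, -1.2], 0.89)]
side end_bottle_a [262.  300.8] [([-2.7, -3.2], 0.71)]
side stay_mid [231.7 314.5] []
top caddy [175.8 161.3] [([1.7, -3.9], 0.95), ([-16.5, -15.6], 0.5)]
top caddy_grip [152.9 144.4] [([-1.9, -2.4], 0.72)]
top hook_seat [162.7 146.8] [([2.9, -2.7], 0.79)]
top middle_bay [175.3 172.9] [([0.7, -0.0], 0.93)]
top end_bottle_a [198.7 172. ] [([-1.1, -1.2], 0.78)]
top stay_mid [173.2 156.6] [([-2.2, -1.8], 0.78)]
```

The caddy hangs where predicted and there is no force on the hand. I withdraw straight up.

Call:
{"op": "step_arm", "data": {
  "moves": [
    [[0, 0, 0], [0, 0, -0.05], 0],
    [[0, 0, 0], [0, 0, -0.12], 0],
    [[0, 0, 0], [0, 0, -0.22], 0],
    [[0, 0, 0], [0, 0, -0.4], 0],
    [[0, 0, 0], [0, 0, -0.6], 0],
    [[0, 0, 0], [0, 0, -0.6], 0],
    [[0, 0, 0], [0, 0, -0.6], 0]
  ]
}}

```text
clock: 30.1
eef_pos: [626.1, 216.3, 305.6]
tcp_rot: [3.137, -0.001, 1.583]
contact_force: [0.9, -0.1, -1.0]
opening: 0.496
grasp_force: 0.0
```

Call:
{"op": "step_arm", "data": {
  "moves": [
    [[0, 0, 0], [-0.2, -0.2, 0], 0],
    [[0, 0, 0], [-0.4, -0.4, 0], 0],
    [[0, 0, 0], [-0.6, -0.6, 0], 0],
    [[0, 0, 0], [-0.8, -0.7, 0], 0],
    [[0, 0, 0], [-1, -0.7, 0], 0],
    [[0, 0, 0], [-1, -0.7, 0], 0],
    [[0, 0, 0], [-1, -0.7, 0], 0],
    [[0, 0, 0], [-1, -0.7, 0], 0]
  ]
}}

```text
clock: 30.9
eef_pos: [487.8, 15.0, 302.7]
tcp_rot: [-3.142, -0.0, 1.583]
contact_force: [-0.1, -0.6, -0.3]
opening: 0.502
grasp_force: 0.0
```

```bash
python3 - <<'E'
from h import *
from scipy.spatial.transform import Rotation as R
from scipy.optimize import least_squares
Q=dict(caddy=(0,0,0),caddy_grip=(6,0,142),hook_seat=(14.7,0,87),middle_bay=(-30,0,4))
E=lambda q:np.array([625.5,216.1,202])+R.from_euler("z",.012).apply(np.array(q)-[6,0,142])
imaging.grab_frame("side"); imaging.grab_frame("top")
for c in("side","top"):
  for n,q in Q.items():
    e=proj(c,E(q)); print(c,n,[(np.round(np.array(x["xy"])-e,1).tolist(),round(x["conf"],2)) for x in imaging.mark_of(c,n) if np.linalg.norm(np.array(x["xy"])-e)<25])
  for n,qs in (("loose_bottle",[(-30,y,4) for y in(-57,0,57)]),):
    L=imaging.mark_of(c,n); 
    for q in qs: print(c,q,[np.round(np.array(x["xy"])-proj(c,E(q)),1).tolist() for x in L if np.linalg.norm(np.array(x["xy"])-proj(c,E(q)))<12])
for n,p in(("mortar",(335.1,325.7)),("ointment_jar",(314.5,384.3)),("beaker",(297,188.9))): print(n,p,[np.round(x["xy"],1).tolist() for x in imaging.mark_of("side",n)][:2])
print(telemetry.sense()["contact_force"])
E
```

```text
side caddy [([0.3, -1.8], 0.56), ([14.2, 1.7], 0.35)]
side caddy_grip [([4.8, -0.6], 0.76)]
side hook_seat [([0.8, -2.8], 0.72)]
side middle_bay [([0.6, -4.1], 0.84)]
side (-30, -57, 4) []
side (-30, 0, 4) []
side (-30, 57, 4) []
top caddy []
top caddy_grip []
top hook_seat []
top middle_bay []
top (-30, -57, 4) []
top (-30, 0, 4) []
top (-30, 57, 4) []
mortar (335.1, 325.7) [[334.3, 324.3]]
ointment_jar (314.5, 384.3) [[312.4, 381.8]]
beaker (297, 188.9) [[298.0, 189.2]]
[ 0.00043127 -0.4169399   0.07645036]
```

Call:
{"op": "step_arm", "data": {
  "moves": [
    [[0, 0, 0], [-0.25, 0, 0], 0],
    [[0, 0, 0], [-0.5, 0, 0], 0],
    [[0, 0, 0], [-0.75, 0, 0], 0],
    [[0, 0, 0], [-1, 0, 0], 0],
    [[0, 0, 0], [-1, 0, 0], 0],
    [[0, 0, 0], [-1, 0, 0], 0]
  ]
}}

```text
clock: 32.25
eef_pos: [489.9, -186.7, 302.9]
tcp_rot: [3.141, -0.0, 1.58]
contact_force: [-0.6, -0.7, -0.0]
opening: 0.499
grasp_force: 0.0
```

```bash
python3 - <<'E'
from h import *
from scipy.spatial.transform import Rotation as R
E=lambda q:np.array([625.5,216.1,202])+R.from_euler("z",.012).apply(np.array(q)-[6,0,142])
for c in("side","top"):
  imaging.grab_frame(c); print(c,"expected",[np.round(proj(c,E((-30,y,4)))).tolist() for y in(-57,0,57)],np.round(proj(c,E((14.7,0,87)))))
  for n in("loose_bottle","end_bottle_a","hook_seat"): print(n,[(np.round(x["xy"]).tolist(),round(x["conf"],2)) for x in imaging.mark_of(c,n)])
E
```

```text
side expected [[262.0, 301.0], [251.0, 323.0], [239.0, 349.0]] [224. 288.]
loose_bottle [([251.0, 322.0], 0.87), ([384.0, 285.0], 0.65), ([316.0, 269.0], 0.59)]
end_bottle_a [([262.0, 297.0], 0.92), ([239.0, 349.0], 0.74)]
hook_seat [([224.0, 285.0], 0.96), ([377.0, 164.0], 0.61)]
top expected [[199.0, 172.0], [175.0, 173.0], [152.0, 174.0]] [163. 147.]
loose_bottle [([173.0, 169.0], 0.88), ([272.0, 194.0], 0.82), ([271.0, 267.0], 0.63)]
end_bottle_a [([197.0, 172.0], 0.74), ([154.0, 173.0], 0.59)]
hook_seat [([164.0, 141.0], 0.73), ([462.0, 223.0], 0.71)]
```

All three bottles and the seat are found where expected, so I hand in.

```bash
python3 -c "
from rig import r
print(r.sign_off())"
```

```text
the job is handed in; nothing more can be done
None
```

The amber bottle is in the middle bay and the loaded caddy hangs on the upper rail by its hooks. The networks found all three bottles and the hook seat within a few pixels of where they should be, and the mortar, jar and beaker unmoved. I handed the job in after about 32 s on the robot's clock; no verdict was returned.

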